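# Open the shelf stop that holds the bowls

## Task

The stack of round bowls on the steel shelf is penned in by one of the two sliding jaws of the shelf stop. With your fingertips, press down the release tab on the bowls' jaw and, keeping it down, push that jaw back along its bar until it is fully home against the end foot; then let the tab spring up and move clear. Leave the other jaw (the one at the square tubs) as it is, and do not lift or shift the bowls, the tubs or anything else standing about.

Things in the scene. Friction and masses are not known exactly. Their poses are not given: they have to be found in the camera images.
- stop: Double shelf stop, fixed. Origin on the work surface under the middle of its bar. The metal bar (16 mm wide, 690 mm long, top 48 mm up, teeth below) runs along its y, z is up. A fixed divider plate stands at y = 0; one jaw slides on each half, left +y, right -y. Bowls stand in one half, tubs in the other (either way round), 65 mm to the -x side of the bar, between divider and jaw plate.
- jaw_left (a joint): Travel (m) of the left jaw: 0 nearest the divider, 0.120 fully back at the black end foot of the left half; grows outwards (the stop's +y). Starts at 0 to 0.035. Jaw: steel plate 90 mm high, x -110 to +18 mm, and a black carriage outside it, 80 mm long along the bar in all. Friction about 2 N. While the release is up a ratchet (20 mm pitch) stops outward motion at the next tooth; inward it clicks.
- jaw_right (a joint): Travel (m) of the right jaw: 0 nearest the divider, 0.120 fully back at the black end foot of the right half; grows outwards (the stop's -y). Starts at 0 to 0.035. Jaw: steel plate 90 mm high, x -110 to +18 mm, and a black carriage outside it, 80 mm long along the bar in all. Friction about 2 N. While the release is up a ratchet (20 mm pitch) stops outward motion at the next tooth; inward it clicks.
- release_left (a joint): How far (m) the left jaw's release tab is pressed straight down: 0 up, 0.010 bottomed. The ratchet is free beyond about 0.006. Spring: about 1.5 N to start, 5 N at the bottom; let go, it comes up and locks by itself. Keep it about 0.008 down while pushing the jaw.
- release_right (a joint): How far (m) the right jaw's release tab is pressed straight down: 0 up, 0.010 bottomed. The ratchet is free beyond about 0.006. Spring: about 1.5 N to start, 5 N at the bottom; let go, it comes up and locks by itself. Keep it about 0.008 down while pushing the jaw.
- release_left_top (a point): Centre of the upper face of the left jaw's release tab: ribbed metal plate, 52 mm along the bar, 34 mm across, 70 mm above the work surface when up, over the bar at |y| = 172 mm + jaw travel in the stop's frame. Jaw plate 36 mm from its centre towards the divider, black ridge 30 mm from it outwards, both 90 mm high: a fingertip holding the tab down can push the ridge.
- release_right_top (a point): Centre of the upper face of the right jaw's release tab: ribbed metal plate, 52 mm along the bar, 34 mm across, 70 mm above the work surface when up, over the bar at |y| = 172 mm + jaw travel in the stop's frame. Jaw plate 36 mm from its centre towards the divider, black ridge 30 mm from it outwards, both 90 mm high: a fingertip holding the tab down can push the ridge.
- ridge_left (a point): Upper edge of the inner face (towards the divider) of the left jaw's black ridge, 36 mm wide across the bar, 90 mm above the work surface; rides with the left jaw.
- ridge_right (a point): The same point on the right jaw's ridge; rides with the right jaw.
- bowls_center (a point): Centre (37 mm up) of the nested stack of three round shallow white ceramic bowls, 112 mm across, 74 mm high. It tells which half they stand in: their jaw is the one on the same side of the divider.
- tubs_center (a point): Centre (44 mm up) of the nested stack of three deep square white plastic food tubs, 100 x 100 mm at the rim, 88 mm high, in the other half.
- tumbler_a: Glass tumbler, 72 mm across, 85 mm high, origin at the centre of its underside, behind the bar. Bystander.
- tumbler_b: Glass tumbler like the other one, behind the other half of the bar. Bystander.
- opener: Flat tin opener, about 115 mm long and 8 mm high, lying behind the right half of the bar, origin under its middle. Bystander.
- strainer: Round wire strainer, 133 mm across, 38 mm high, with a flat handle, origin at the centre of its underside, beyond the stop. Bystander.
- basket: Small dark metal serving basket, 90 x 130 x 50 mm, origin at the centre of its underside, to the right. Bystander.
There are look-alikes about, which are no part of the job. What is shaped like the part that bears bowls_center but blue or pink is not meant.

How it is judged:
By the outcome, as a careful person would: the job done as asked, in the order asked, and still so for the second after the job is handed in, with the robot touching nothing.
It also fails if it takes over 45 s, if anything falls off the work surface, if the arm or the gripper's body presses on something with over 40 N, if the wrist force passes 120 N, or if a joint passes its speed limit or range.

## Robot

A 6-joint arm with a two-finger parallel gripper is mounted at the origin on the work surface. World frame = base frame: x ahead of the robot, y to its left, z up, the work surface at z = 0. Lengths are in m, angles in degrees, forces in N, time in s.
With the tool pointing down it reaches from about 0.35 to 0.875 m from the base axis. Payload 4.2 kg.
Tool frame: the origin (TCP) lies on the front face of the gripper's body, between the roots of the fingers; the fingertips stand 70 mm ahead of it and the grasp point (between the pads) lies 51 mm ahead of it; z points along the fingers, y is the line along which they close (so a half turn about z gives the same grasp; the last joint's range is limited). The gripper opens to 87 mm and grips with 3 to 60 N. Pads are 19 mm wide; open, the fingers measure 117 mm over their backs; the gripper's body (75 mm by 190 mm) begins 51 mm behind the grasp point.
Start: joints at [14.817, 22.042, 0.453, 0, -68.411, -14.817], TCP at [0.625, 0, 0.292] pointing down, gripper open.
Joint ranges: [-179.83, 179.83], [-69.29, 118.12], [-61.27, 80.66], [-181.25, 117.63], [-171.15, -9.14], [-177.46, 177.46]. Speed limits (degrees/s): [159.86, 159.86, 180, 180, 180, 180].

## Interface

Orientations are given as a 3x3 rotation matrix whose columns are the frame's x, y, z axes.
In Python, from station import r gives the robot as it stands.
- The arm moves only by the shell command python3 -m pendant 'ROWS' [OPENING]. ROWS is JSON, a list of rows, each a list of 2 entries, a list of its own where there are three numbers: the shift along the tool's x, y, z in mm, then the turn, a rotation vector about the tool's x, y, z in rad. A call has 1 to 10 rows; each row is the pose to reach, as a shift and turn from the pose commanded when the call began, along the tool's axes at that moment; what a row does not reach only later rows make up. A row lasts 1/10 s, in which the tool goes at most 50 mm and 8.59 degrees, less where a joint would pass 70% of its speed; a pose out of reach is approached as far as the arm can. A call with a gripper value outside its range is refused whole. OPENING is the opening, from 0 (shut) to 1 (fully open), set as the call begins (- or left out, the last holds). The fingers move at their own pace and stop on an object; the grip force is fixed at half the most. Time passes only in rows, so rows that repeat a pose let the fingers close. It gives the time, the measured TCP pose, the force, the opening and the grip force at its end, in the units of the state.
- r.sense(): the state, without advancing time (a new reading comes with each control period).
- r.capture(name): name is "scene" or "side" or "wrist"; returns a dict with "frame" (480x640x3 uint8, red, green, blue), "vertical_fov" (degrees; the focal length in pixels is half the picture's height over the tangent of half this angle, whatever the lens; pixels are square), "cx", "cy" (the principal point, pixels), "distortion" ([k1, k2, p1, p2, k3] as OpenCV has them; the pictures are not rectified), "rvec" (rotation vector, rad) and "tvec" (3), from world to camera coordinates, as OpenCV has them. Camera axes: x right, y down, z forward; pixel columns grow to the right and rows downward; lengths in m; the calibration is good to about 2 mm. A picture is of the moment at which its call begins. There is no depth.
- r.finish_job(): hands the job in; it is judged then, once.
The state is a dict: "time_s": time; "joints": joint angles; "joint_velocities": joint speeds; "effort": joint torques, N m; "tcp_pos": TCP position; "ee_rot": TCP orientation; "wrist_force": force on the tool from outside, world axes, zero at the start; "moment": the same for the moment, N m; "gripper_width": opening from 0.0 (shut) to 1.0 (fully open); "gripper_force": force on a finger pad.
Only numpy, scipy, OpenCV 4.12 (cv2) and the standard library are available. Lean on these libraries where they do the work, as an engineer would, in place of code of your own. Each camera call takes 0.05 s, during which the arm holds its last target. There are 200 camera calls.

## Working session

There is one attempt and no reset: what is moved stays moved. The work goes in short steps, Python scripts to look and compute and a shell command to move; the robot and the scene stay as the last step left them, time stands still between calls to the robot, and variables do not carry over. Pictures are saved under pics/ and viewed, at most 10 in all, crops included, and the job is handed in when it is done.

```bash
mkdir -p pics; cat > h.py <<'E'
import numpy as np, cv2
from station import r
def K(c):
    f=240/np.tan(np.radians(c["vertical_fov"])/2)
    return np.array([[f,0,c["cx"]],[0,f,c["cy"]],[0,0,1.]])
def ray(c,p):
    u=cv2.undistortPoints(np.array([[p]],float),K(c),np.array(c["distortion"],float))[0,0]
    R=cv2.Rodrigues(np.array(c["rvec"],float))[0]
    return -R.T@np.array(c["tvec"],float), R.T@np.array([u[0],u[1],1])
def onz(c,p,z):
    o,d=ray(c,p); return o+d*(z-o[2])/d[2]
def px(c,P):
    return cv2.projectPoints(np.array(P,float).reshape(-1,3),np.array(c["rvec"],float),np.array(c["tvec"],float),K(c),np.array(c["distortion"],float))[0][:,0]
def snap(n,fn):
    import pickle
    c=r.capture(n); cv2.imwrite(f"pics/{fn}.png",c["frame"][:,:,::-1]); pickle.dump(c,open(f"pics/{fn}.pkl","wb")); return c
E
python3 - <<'E'
from h import *
for n in("scene","side","wrist"):
    c=snap(n,n+"0"); o,d=ray(c,(320,240)); print(n,o.round(3),d.round(3),c["vertical_fov"])
s=r.sense(); print(s["tcp_pos"],s["ee_rot"],s["wrist_force"],s["time_s"])
E
```

```text
scene [ 1.1   -0.318  0.966] [-0.561  0.184 -0.807] 49.58203446208491
side [0.45  0.692 0.944] [ 0.064 -0.674 -0.736] 52.617531638189305
wrist [ 0.624 -0.081  0.383] [-0.012  0.276 -0.961] 59.80293138491155
[6.24665702e-01 1.38992649e-05 2.91410734e-01] [[-1.34028666e-04 -9.99998606e-01 -1.66446930e-03]
 [-9.99999983e-01  1.34239995e-04 -1.26853821e-04]
 [ 1.27077083e-04  1.66445227e-03 -9.99998607e-01]] [-0.4647676   0.59427158  0.46073137] 0.15
```

View pics/scene0.png

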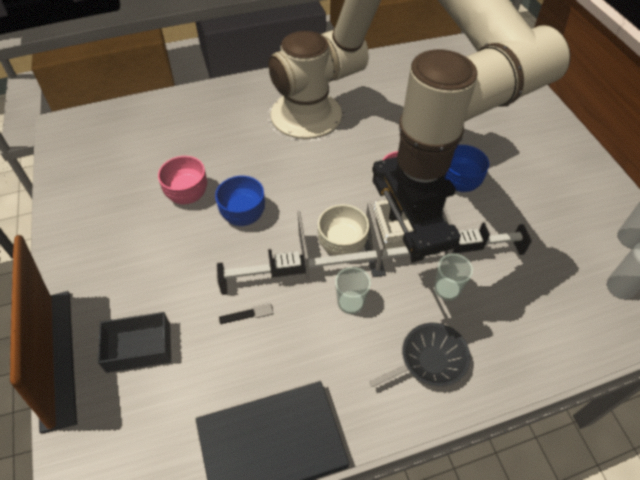

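View pics/side0.png

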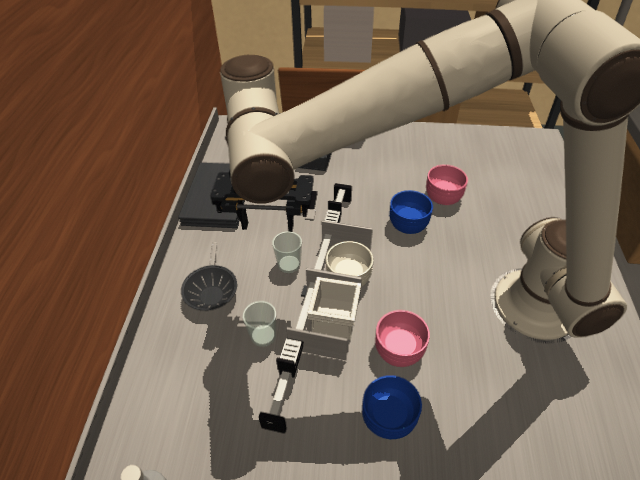

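View pics/wrist0.png

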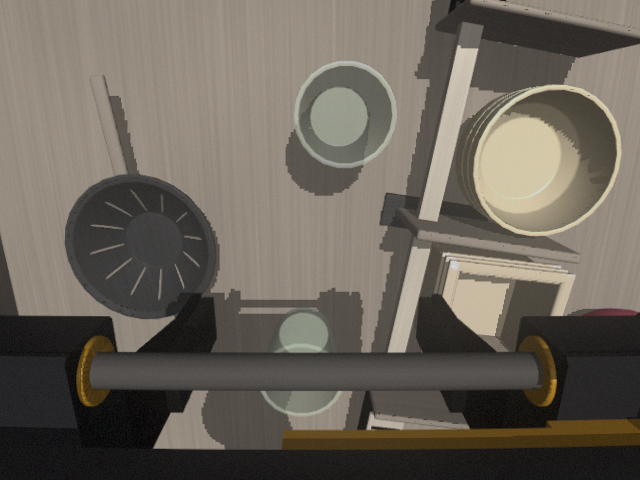

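The scene picture shows the white bowls at (343,230), in the world -y half, which is the right jaw. Its tab is near (288,260) and its end foot at (222,277). The tubs are near (395,222). I'll zoom in on the tab from both cameras.

```bash
python3 - <<'E'
import cv2,numpy as np
a=cv2.imread("pics/scene0.png")[210:310,210:330]; b=cv2.imread("pics/side0.png")[175:275,290:390]
a=cv2.resize(a,None,fx=4,fy=4,interpolation=cv2.INTER_CUBIC)[:,:480]
b=cv2.resize(b,None,fx=4,fy=4,interpolation=cv2.INTER_CUBIC)[:,:320]
cv2.imwrite("pics/crop1.png",np.hstack([a,b]))
E
```

```text
(no output)
```

View pics/crop1.png

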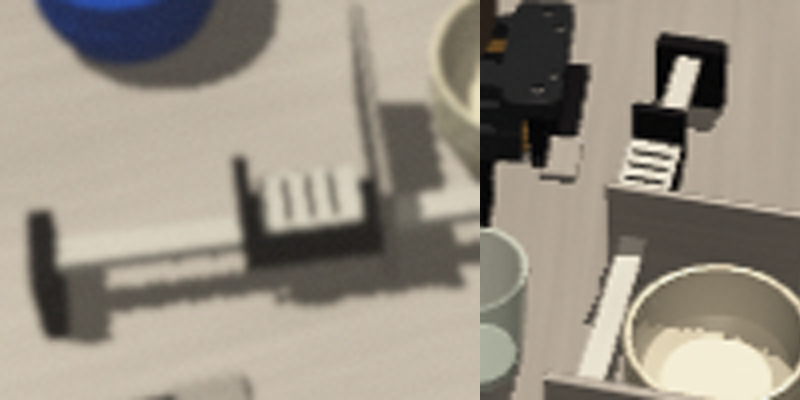

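The crop shows the tab corners at scene px of about (275.5,254.5), (298.8,252), (300.5,265.5) and (277,268.8). The black ridge is on the outer side at about (270,262), and the bar runs to the foot at about (225,272).

```bash
python3 - <<'E'
from h import *
import pickle
L=lambda n: pickle.load(open(f"pics/{n}.pkl","rb"))
c=L("scene0"); w=L("wrist0"); s=L("side0")
def barmid(c,cols,rows,z,axis=0,th=195):
    g=c["frame"].min(2).astype(int); out=[]
    for k in cols:
        v=g[rows[0]:rows[1],k] if axis==0 else g[k,rows[0]:rows[1]]
        i=np.where(v>th)[0]
        if len(i): 
            m=rows[0]+i.mean(); out.append((onz(c,(k,m) if axis==0 else (m,k),z),len(i)))
    return out
g=c["frame"].min(2); print("col245",g[258:285,245]); print("col505",g[228:255,505])
gw=w["frame"].min(2); print("wrow150",gw[150,415:480:2]); print("wrow280",gw[280,385:440:2])
print("tab corners z.07")
cs=[(275.5,254.5),(298.8,252),(300.5,265.5),(277,268.8)]
q=[onz(c,p,.07) for p in cs]
for p in q: print(p.round(4))
print("tab ctr",np.mean(q,0).round(4))
print("ridge top (scene)",onz(c,(210+244/4,210+157/4),.09).round(4))
print("side tab far corners", [onz(s,(290+(x-480)/4,175+y/4),.07).round(4) for x,y in((628,142),(682,145))])
print("foot top scene inner corner ctr", onz(c,(225,272),.048).round(4), "wrist", onz(w,(468,50),.048).round(4),onz(w,(395,350),.048).round(4))
E
```

```text
col245 [171 172 168 171 171 173 173 175 178 186 190 192 192 189 181 156 121 114
 142 165 172 171 157 124  90  81  79]
col505 [ 71  72  71  76  87 124 162 182 187 189 181 155 122 102 117 139 149 149
 127 103  78  75  73  76  98 128 146]
wrow150 [ 82  80  75  78  79  76  77  76  64  82 174 171 173 172 172 172 169 171
 172 172  78  69  65  66  73  65  63  80  66  65  67 163 171]
wrow280 [129  76  76  74  78  74  74  77  66  67 157 165 162 166 166 167 163 166
 169  86  66  64  67  65  67  65  95  85]
tab corners z.07
[ 0.4852 -0.2145  0.07  ]
[ 0.4938 -0.1662  0.07  ]
[ 0.5275 -0.1724  0.07  ]
[ 0.5207 -0.2207  0.07  ]
tab ctr [ 0.5068 -0.1935  0.07  ]
ridge top (scene) [ 0.4834 -0.2223  0.09  ]
side tab far corners [array([ 0.516 , -0.2134,  0.07  ]), array([ 0.4809, -0.213 ,  0.07  ])]
foot top scene inner corner ctr [ 0.4813 -0.3247  0.048 ] wrist [ 0.5105 -0.1318  0.048 ] [0.5514 0.1196 0.048 ]
```

```bash
python3 -m pendant '[[[35,20,0],[0,0,0.03]],[[70,42,10],[0,0,0.07]],[[105,65,20],[0,0,0.11]],[[140,87,30],[0,0,0.14]],[[175,108,45],[0,0,0.162]],[[203,124,60],[0,0,0.162]],[[203,124,80],[0,0,0.162]],[[203,124,95],[0,0,0.162]],[[203,124,95],[0,0,0.162]]]' 0
python3 - <<'E'
from h import *
c=snap("scene","scene1"); s=snap("side","side1"); w=snap("wrist","wrist1")
a=cv2.resize(c["frame"][190:310,200:330],None,fx=3,fy=3,interpolation=cv2.INTER_CUBIC)
b=cv2.resize(s["frame"][150:270,280:390],None,fx=3,fy=3,interpolation=cv2.INTER_CUBIC)
im=np.hstack([a,b])
w2=cv2.resize(w["frame"][:,:],(300,225)); 
cv2.imwrite("pics/crop2.png",im[:,:,::-1])
E
```

```text
time_s: 1.05
tcp_pos: [0.4993, -0.2031, 0.1949]
ee_rot: [[-0.163, -0.987, -0.005], [-0.987, 0.163, 0.001], [-0.0, 0.006, -1.0]]
wrist_force: [0.6, 0.0, -0.0]
gripper_width: 0.262
gripper_force: 0.0
```

View pics/crop2.png

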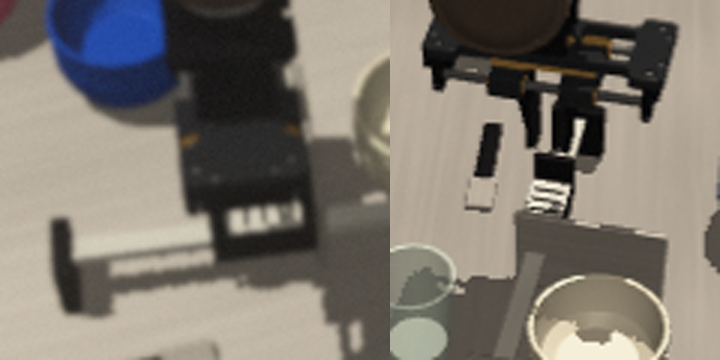

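View pics/wrist1.png

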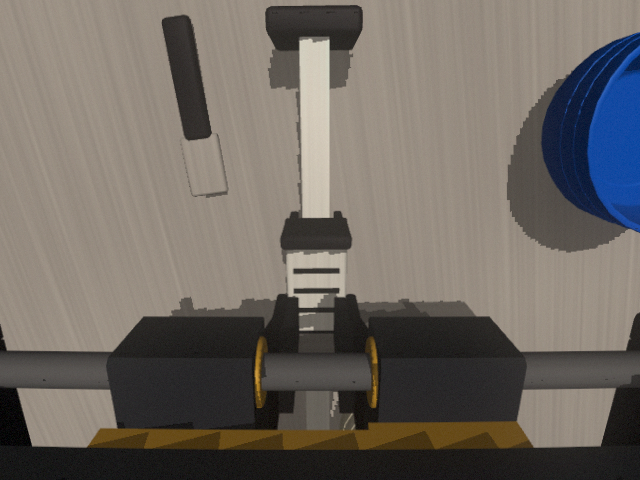

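The wrist view shows the foot at the top at (313,28), the ridge at (316,235) with its inner upper edge at row ≈249, and the ribbed tab below that. The fingers, still closing, are centred on the tab line at column ≈317.

```bash
python3 - <<'E'
from h import *
import pickle
w=pickle.load(open("pics/wrist1.pkl","rb")); s=r.sense()
R=np.array(s["ee_rot"]); t=np.array(s["tcp_pos"])
for n,p,z in(("ridge",(316,249),.09),("ridge outer top",(316,219),.09),("tab outer",(316,251),.07),("tabrib1",(316,270),.07),("tabrib2",(316,291),.07),("bar",(316,200),.048),("bar2",(314,60),.048),("foot inner top",(313,48),.048)):
    P=onz(w,p,z); print(n,P.round(4),"tool",(R.T@(P-t)*1000).round(1))
E
```

```text
ridge [ 0.4976 -0.2222  0.09  ] tool [ 19.6   1.  107.9]
ridge outer top [ 0.4951 -0.2374  0.09  ] tool [ 35.    1.  107.9]
tab outer [ 0.4987 -0.215   0.07  ] tool [ 12.3   1.  127.9]
tabrib1 [ 0.5005 -0.204   0.07  ] tool [  1.1   1.  127.9]
tabrib2 [ 0.5026 -0.1914  0.07  ] tool [-11.6   1.  127.9]
bar [ 0.4947 -0.239   0.048 ] tool [ 36.6   1.1 149.9]
bar2 [ 0.4835 -0.3141  0.048 ] tool [1.125e+02 1.000e-01 1.499e+02]
foot inner top [ 0.4831 -0.32    0.048 ] tool [118.5  -0.4 150. ]
```

```bash
python3 -m pendant '[[[0,1,15],[0,0,0]],[[0,1,30],[0,0,0]],[[0,1,40],[0,0,0]],[[0,1,46],[0,0,0]],[[0,1,50],[0,0,0]],[[0,1,50],[0,0,0]],[[0,1,50],[0,0,0]]]' 0; python3 -m pendant '[[[0,0,3],[0,0,0]],[[0,0,6],[0,0,0]],[[0,0,8],[0,0,0]],[[0,0,8],[0,0,0]],[[0,0,8],[0,0,0]]]'
```

```text
time_s: 1.9
tcp_pos: [0.5004, -0.2029, 0.1477]
ee_rot: [[-0.161, -0.987, 0.001], [-0.987, 0.161, -0.0], [0.0, -0.001, -1.0]]
wrist_force: [-1.1, 0.7, -0.0]
gripper_width: 0.003
gripper_force: 0.0
time_s: 2.4
tcp_pos: [0.5, -0.2028, 0.1393]
ee_rot: [[-0.161, -0.987, -0.0], [-0.987, 0.161, -0.0], [0.0, 0.0, -1.0]]
wrist_force: [-0.9, 0.2, 0.6]
gripper_width: 0.003
gripper_force: 0.6
```

```bash
python3 -m pendant '[[[0,0,2],[0,0,0]],[[0,0,4],[0,0,0]],[[0,0,6],[0,0,0]],[[0,0,7],[0,0,0]],[[0,0,7],[0,0,0]],[[0,0,7],[0,0,0]]]'
```

```text
time_s: 3.0
tcp_pos: [0.5001, -0.2028, 0.1324]
ee_rot: [[-0.161, -0.987, 0.0], [-0.987, 0.161, -0.0], [0.0, -0.0, -1.0]]
wrist_force: [-0.6, 0.3, 4.4]
gripper_width: 0.007
gripper_force: 1.9
```

```bash
python3 -m pendant '[[[4,0,0],[0,0,0]],[[8,0,0],[0,0,0]],[[12,0,0],[0,0,0]],[[16,0,0],[0,0,0]],[[20,0,0],[0,0,0]],[[24,0,0],[0,0,0]],[[28,0,0],[0,0,0]],[[32,0,0],[0,0,0]],[[32,0,0],[0,0,0]]]'
```

```text
time_s: 3.9
tcp_pos: [0.495, -0.2352, 0.1324]
ee_rot: [[-0.162, -0.987, 0.001], [-0.987, 0.162, -0.001], [0.001, -0.001, -1.0]]
wrist_force: [0.2, -1.1, 3.5]
gripper_width: 0.002
gripper_force: 1.8
```

```bash
python3 -m pendant '[[[4,0,0.5],[0,0,0]],[[8,0,0.5],[0,0,0]],[[12,0,0.5],[0,0,0]],[[16,0,0.5],[0,0,0]],[[20,0,0.5],[0,0,0]],[[24,0,0.5],[0,0,0]],[[28,0,0.5],[0,0,0]],[[32,0,0.5],[0,0,0]],[[36,0,0.5],[0,0,0]],[[40,0,0.5],[0,0,0]]]'
python3 - <<'E'
from h import *
w=snap("wrist","wrist2"); s=r.sense(); print(s["wrist_force"],s["tcp_pos"])
E
```

```text
time_s: 4.9
tcp_pos: [0.4883, -0.2742, 0.1317]
ee_rot: [[-0.161, -0.987, -0.0], [-0.987, 0.161, 0.0], [-0.0, 0.0, -1.0]]
wrist_force: [2.4, 1.8, 4.2]
gripper_width: 0.009
gripper_force: 2.0
[ 2.17444657 -1.24922456  4.90806987] [ 0.48819091 -0.27468149  0.13174488]
```

View pics/wrist2.png

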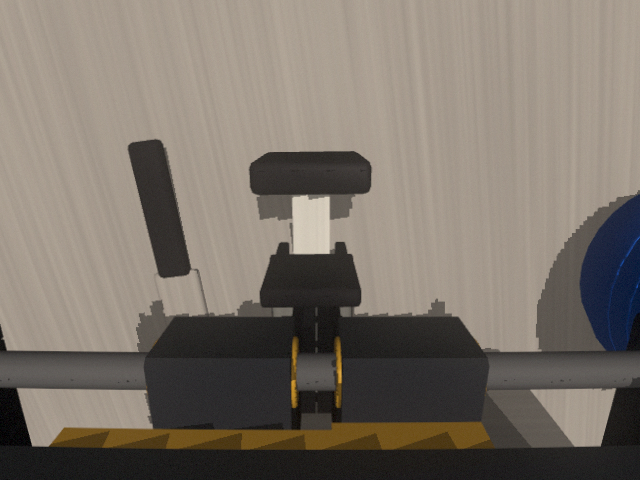

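The wrist view shows the ridge at (311,280) following the fingers. The foot is at (311,175), with about 25 mm of bar left between them.

```bash
python3 -m pendant '[[[4,0,0],[0,0,0]],[[8,0,0],[0,0,0]],[[12,0,0],[0,0,0]],[[15,0,0],[0,0,0]],[[18,0,0],[0,0,0]],[[20,0,0],[0,0,0]]]'; python3 -m pendant '[[[2,0,0],[0,0,0]],[[4,0,0],[0,0,0]],[[6,0,0],[0,0,0]],[[6,0,0],[0,0,0]]]'
```

```text
time_s: 5.55
tcp_pos: [0.4851, -0.2939, 0.1318]
ee_rot: [[-0.161, -0.987, 0.0], [-0.987, 0.161, -0.0], [0.0, -0.0, -1.0]]
wrist_force: [2.9, 2.5, 4.2]
gripper_width: 0.005
gripper_force: 2.0
time_s: 5.95
tcp_pos: [0.484, -0.2998, 0.1317]
ee_rot: [[-0.161, -0.987, -0.0], [-0.987, 0.161, -0.0], [0.0, 0.0, -1.0]]
wrist_force: [2.2, 1.2, 2.7]
gripper_width: 0.004
gripper_force: 2.0
```

```bash
python3 -m pendant '[[[2,0,0],[0,0,0]],[[4,0,0],[0,0,0]],[[4,0,0],[0,0,0]]]'; python3 -m pendant '[[[2,0,0],[0,0,0]],[[4,0,0],[0,0,0]],[[4,0,0],[0,0,0]]]'
```

```text
time_s: 6.25
tcp_pos: [0.4827, -0.3034, 0.1314]
ee_rot: [[-0.162, -0.987, -0.002], [-0.987, 0.162, 0.001], [-0.0, 0.002, -1.0]]
wrist_force: [0.1, 2.1, 3.8]
gripper_width: 0.006
gripper_force: 2.0
time_s: 6.55
tcp_pos: [0.4825, -0.3056, 0.1314]
ee_rot: [[-0.162, -0.987, -0.001], [-0.987, 0.162, 0.003], [-0.003, 0.002, -1.0]]
wrist_force: [2.2, 11.5, 5.9]
gripper_width: 0.004
gripper_force: 7.1
```

```bash
python3 -m pendant '[[[1,0,0],[0,0,0]],[[2,0,0],[0,0,0]],[[2,0,0],[0,0,0]],[[2,0,0],[0,0,0]]]'
python3 - <<'E'
from h import *
w=snap("wrist","wrist3"); c=snap("scene","scene3")
a=cv2.resize(w["frame"][140:380,180:460],None,fx=1.4,fy=1.4); b=cv2.resize(c["frame"][200:312,190:310],(360,336),interpolation=cv2.INTER_CUBIC)
cv2.imwrite("pics/crop3.png",np.hstack([a,b])[:,:,::-1])
E
```

```text
time_s: 6.95
tcp_pos: [0.4824, -0.3059, 0.1314]
ee_rot: [[-0.161, -0.987, -0.001], [-0.987, 0.161, 0.005], [-0.005, 0.002, -1.0]]
wrist_force: [2.5, 19.3, 7.9]
gripper_width: 0.005
gripper_force: 10.7
```

View pics/crop3.png

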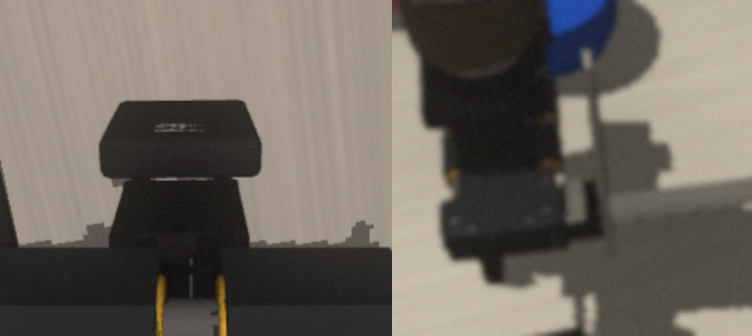

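The jaw's carriage sits against the foot with no bar showing between them, and the push stalls at 19 N. Next I'll ease the push without dragging the tab inward, then lift straight up.

```bash
python3 -m pendant '[[[-1,0,0],[0,0,0]],[[-2,0,0],[0,0,0]],[[-2.5,0,0],[0,0,0]],[[-2.5,0,-3],[0,0,0]],[[-2.5,0,-7],[0,0,0]],[[-2.5,0,-11],[0,0,0]],[[-3.5,0,-15],[0,0,0]],[[-6,0,-22],[0,0,0]],[[-8,0,-35],[0,0,0]],[[-8,0,-50],[0,0,0]]]'; python3 -m pendant '[[[0,0,-30],[0,0,0]],[[0,0,-70],[0,0,0]],[[-40,0,-110],[0,0,0]],[[-80,0,-130],[0,0,0]],[[-80,0,-130],[0,0,0]],[[-80,0,-130],[0,0,0]]]'
python3 - <<'E'
from h import *
w=snap("wrist","wrist4"); c=snap("scene","scene4")
b=cv2.resize(c["frame"][140:400,80:540],(800,452),interpolation=cv2.INTER_CUBIC)
cv2.imwrite("pics/crop4.png",b[:,:,::-1])
E
```

```text
time_s: 8.05
tcp_pos: [0.4837, -0.3017, 0.1827]
ee_rot: [[-0.161, -0.987, -0.001], [-0.987, 0.161, -0.0], [0.001, 0.0, -1.0]]
wrist_force: [-1.0, 0.6, -0.4]
gripper_width: 0.005
gripper_force: 0.0
time_s: 8.65
tcp_pos: [0.4968, -0.2219, 0.3136]
ee_rot: [[-0.16, -0.987, 0.003], [-0.987, 0.16, -0.001], [0.0, -0.003, -1.0]]
wrist_force: [-1.0, -0.1, -0.1]
gripper_width: 0.002
gripper_force: 0.0
```

View pics/wrist4.png

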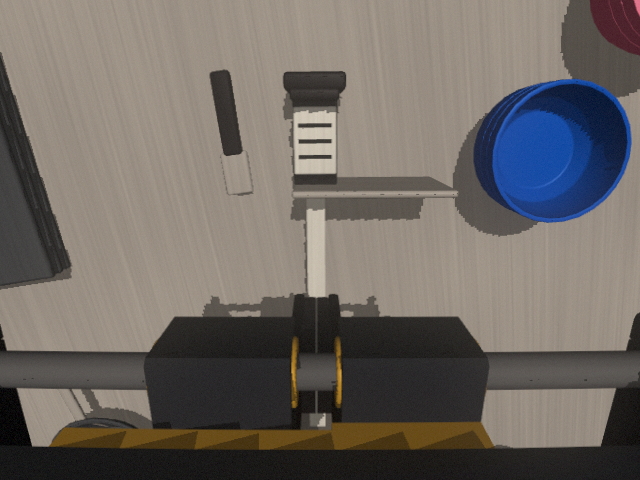

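View pics/crop4.png

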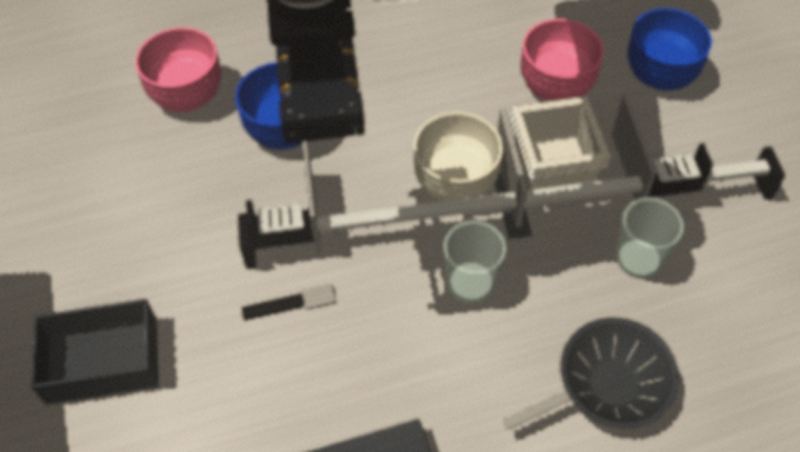

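The bowls' jaw is hard against the end foot (wrist view: ridge at (315,95) touching the foot at (315,80)) and its tab is up. The other jaw and the bystanders haven't moved, and the arm is clear.

```bash
python3 -c "
from station import r
print(r.finish_job())"
```

```text
the job is handed in; nothing more can be done
None
```

I pushed the bowls' jaw (the right one) back until it was fully home against its end foot, then let its tab spring up and moved the arm clear. In the last pictures the other jaw and everything else looked unmoved, and I've handed the job in.

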